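# Load the toppled sample bottles into the bottle reader

## Task

Lift the reader's sprung plunger, swing its sensor head away from the white plate to the parked position and let the plunger drop fully home there. Then stand every sample bottle that has fallen over upright on the pad of its own cap colour, inside the coloured square, and swing the head back over the bottles until the plunger drops fully home in the reading position. Leave the other things on the bench where they are.

Things in the scene. Friction and masses are not known exactly. Their poses are not given: they have to be found in the camera images.
- station: Fixed bottle reader. Origin on the bench, on the upright turning axis of its head: a 64 mm wide grey post that carries a round index plate 154 mm across at 119 to 145 mm height. Its +y axis runs along a thin white plate (120 x 300 mm, 4 mm thick) with three coloured square pads in a row; z is up. Place and yaw vary.
- head (a joint): Angle (rad) of the turning head; grows clockwise seen from above. 0: reading position, beam along station +y over the pads (green mark). 1.571: parked, beam along station +x, clear of the pads (orange mark). Stops at -0.06 and 1.63. Turns easily (about 0.1 N m) once the plunger is up.
- plunger (a joint): Lift (m) of the sprung plunger. 0: pin fully home, 12 mm deep in a hole, head locked; 0.012: pin resting on the plate between holes; 0.025: top of travel. Pushes down with about 8 N at 0, 13 N at 0.025 (weight included). Its round-nosed 12 mm pin drops into a hole by itself when let go within about 0.03 rad of it. The only holes: head angles 0 and 1.571.
- knob (a point): Middle of the plunger's upright round knob: black with a red band, 34 mm diameter, 40 mm high, 60 mm from the turning axis, on the side away from the sensors (station -y at head angle 0, station -x at 1.571). At 212 mm height when home; rises with the plunger, goes round with the head. The beam's top lies 32 mm below it.
- hub (a point): Point on the head's upright turning axis, 188 mm above the bench. The head: a white beam 50 mm wide at 155 to 180 mm height, from 85 mm behind the axis to 385 mm ahead of it, with three black sensors 42 mm wide (143 to 233 mm height) through it at 155, 250 and 345 mm. They pass 19 mm above standing bottles.
- bottle_blue: Closed white sample bottle with blue cap and blue label band, lying on its side at the start. Square body 50 x 50 mm, 88 mm tall, then a round cap 36 mm wide; 120 mm in all; about 0.22 kg. Origin: middle of the bottle, 60 mm from base and cap top; its z axis points from the base to the cap, x and y are square to the flat sides. May be absent (None).
- pad_blue (a point): Centre of the blue square pad (70 x 70 mm, blue border) on the white plate of the station, on its upper face 4 mm above the bench; 155 mm from the turning axis along station +y. Under the sensor with the blue top when the head is at 0. Axes as the station.
- bottle_red: Closed white sample bottle with red cap and red label band, lying on its side at the start. Square body 50 x 50 mm, 88 mm tall, then a round cap 36 mm wide; 120 mm in all; about 0.22 kg. Origin: middle of the bottle, 60 mm from base and cap top; its z axis points from the base to the cap, x and y are square to the flat sides. May be absent (None).
- pad_red (a point): Centre of the red square pad (70 x 70 mm, red border) on the white plate of the station, on its upper face 4 mm above the bench; 250 mm from the turning axis along station +y. Under the sensor with the red top when the head is at 0. Axes as the station.
- bottle_yellow: Closed white sample bottle with yellow cap and yellow label band, lying on its side at the start. Square body 50 x 50 mm, 88 mm tall, then a round cap 36 mm wide; 120 mm in all; about 0.22 kg. Origin: middle of the bottle, 60 mm from base and cap top; its z axis points from the base to the cap, x and y are square to the flat sides. May be absent (None).
- pad_yellow (a point): Centre of the yellow square pad (70 x 70 mm, yellow border) on the white plate of the station, on its upper face 4 mm above the bench; 345 mm from the turning axis along station +y. Under the sensor with the yellow top when the head is at 0. Axes as the station.
- amber_jar: Small amber glass jar, 60 mm wide, 90 mm tall, black lid; to be left alone.
- amber_bottle: Amber glass bottle, 64 mm wide, 140 mm tall, white cap; to be left alone.
- beaker: Clear beaker, 70 mm wide, 80 mm tall; to be left alone.
- screwdriver: Screwdriver lying flat, 160 mm long; to be left alone.
- white_jar: White plastic jar, 54 mm wide, 60 mm tall, blue lid; to be left alone.
- cuvette_case: Grey case, 90 x 60 x 35 mm, lying flat; to be left alone.

How it is judged:
By the outcome, as a careful person would: the job done as asked, in the order asked, and still so for the second after the job is handed in, with the robot touching nothing.
Of bottle_blue, bottle_red, bottle_yellow only 2 to 3 are there at a start; the rules pass over those that are not, and their reading is None.
At some moment in a run one of bottle_blue, bottle_red, bottle_yellow may be knocked a few centimetres aside while the robot is not near it.
Once in a run the grip may slacken for a moment while it holds something.
It also fails if it takes over 210 s, if anything falls off the work surface, if the arm or the gripper's body presses on something with over 40 N, if the wrist force passes 120 N, or if a joint passes its speed limit or range.

## Robot

A 6-joint arm with a two-finger parallel gripper is mounted at the origin on the work surface. World frame = base frame: x ahead of the robot, y to its left, z up, the work surface at z = 0. Lengths are in m, angles in rad, forces in N, time in s.
With the tool pointing down it reaches from about 0.25 to 0.775 m from the base axis. Payload 4 kg.
Tool frame: the origin (TCP) lies at the very end of the fingers, on their centre line; the grasp point (between the pads) lies 19 mm behind it; z points along the fingers, y is the line along which they close (so a half turn about z gives the same grasp; the last joint's range is limited). The gripper opens to 94 mm and grips with 3 to 60 N. Pads are 16 mm wide; open, the fingers measure 119 mm over their backs; the gripper's body (75 mm by 177 mm) begins 78 mm behind the grasp point.
Start: joints at [1.071, 0.087, 1.371, -0, 1.684, -0.103], TCP at [0.213, 0.507, 0.206] pointing down, gripper open.
Joint ranges: [-3.1, 3.1], [-0.76, 2.03], [0.27, 2.55], [-1.08, 4.22], [0.17, 2.65], [-2.57, 2.57]. Speed limits (rad/s): [2.79, 2.79, 3.14, 3.14, 3.14, 3.14].

## Interface

Orientations are given as [roll, pitch, yaw] about the fixed x, y, z axes, in that order (R = Rz(yaw) Ry(pitch) Rx(roll)).
In Python, from bench import r, sense, optics gives the robot as it stands. Calls block until the motion is done:
- r.move_to(position, orientation): joint-space move of the TCP to a pose.
- r.move_linear(position, frame=None, feed=0.15): straight line of the TCP; frame=None keeps the orientation; feed is the mean speed in m/s.
- r.move_j(angles): joint-space move.
- r.move_gripper(opening): opening from 0.0 (shut) to 1.0 (fully open); the grip force is fixed at half the most; returns when the fingers have stopped.
- r.sleep(seconds).
- r.ik(position, orientation): joint angles nearest the present ones, or None.
- sense(): the state.
- optics.get_image(name): name is "side" or "top" or "wrist"; returns (picture, depth): 384x512x3 uint8, red, green, blue; 384x512 float32, m along the optical axis (not along the pixel's ray), 0 where there is no reading.
- optics.camera_model(name): a dict with "K" (3x3 intrinsics, pixels), "R" (3x3) and "t" (3): a world point X has camera coordinates R X + t; the wrist camera has in their place "tool_from_camera" (4x4, takes a point from camera to tool coordinates, whose origin is the TCP and whose axes are the flange's). Camera axes: x right, y down, z forward; pixel columns grow to the right and rows downward; lengths in m; the calibration is good to about 2 mm. A picture is of the moment at which its call begins: read the wrist's pose just before it. camera_model takes no time and is no camera call.
A pose or a line that the arm cannot do raises r.IKError and nothing moves.
- r.close_job(): hands the job in; it is judged then, once.
The state is a dict: "clock": time; "joint_positions": joint angles; "qd": joint speeds; "effort": joint torques, N m; "eef_pos": TCP position; "orientation": TCP orientation; "contact_force": force on the tool from outside, world axes, zero at the start; "moment": the same for the moment, N m; "grip_width": opening from 0.0 (shut) to 1.0 (fully open); "finger_force": force on a finger pad.
Only numpy, scipy, OpenCV 4.12 (cv2) and the standard library are available. Lean on these libraries where they do the work, as an engineer would, in place of code of your own. Each camera call takes 0.05 s, during which the arm holds its last target. There are 200 camera calls.

## Working session

There is one attempt and no reset: what is moved stays moved. The work goes in short steps, each a Python script; the robot and the scene stay as the last script left them, time stands still between calls to the robot, and variables do not carry over. Pictures are saved under pics/ and viewed, at most 14 in all, crops included, and the job is handed in when it is done.

```bash
ls; mkdir -p pics; python3 - <<'E'
from bench import r,sense,optics
import cv2,numpy as np
ims=[]
for n in("top","side"):
    p,d=optics.get_image(n); np.savez(f"{n}0.npz",p=p,d=d); cv2.imwrite(f"pics/{n}0.png",cv2.resize(p[:,:,::-1],(800,600)))
    m=optics.camera_model(n); print(n,m["K"].round(1).tolist(),(-m["R"].T@m["t"]).round(3),m["R"].round(3).tolist())
print(optics.camera_model("wrist")); print(sense())
E
```

```text
pics
top [[368.3, 0.0, 258.1], [0.0, 368.3, 195.6], [0.0, 0.0, 1.0]] [0.455 0.048 1.27 ] [[0.016, -1.0, 0.021], [-0.992, -0.018, -0.122], [0.122, -0.019, -0.992]]
side [[354.1, 0.0, 254.0], [0.0, 354.1, 189.1], [0.0, 0.0, 1.0]] [0.361 0.632 0.785] [[-0.935, -0.355, 0.021], [-0.264, 0.653, -0.71], [0.238, -0.669, -0.704]]
{'K': array([[335.7549617 ,   0.        , 257.63412147],
       [  0.        , 335.7549617 , 190.94120906],
       [  0.        ,   0.        ,   1.        ]]), 'tool_from_camera': array([[ 2.25768780e-04, -9.60150749e-01, -2.79482537e-01,
         8.19772019e-02],
       [ 9.99999963e-01,  2.60025779e-04, -8.54979176e-05,
         1.18922487e-03],
       [ 1.54763554e-04, -2.79482507e-01,  9.60150772e-01,
        -1.79179116e-01],
       [ 0.00000000e+00,  0.00000000e+00,  0.00000000e+00,
         1.00000000e+00]])}
{'clock': 0.1, 'joint_positions': array([ 1.07086944e+00,  8.78867329e-02,  1.37208044e+00,  5.64125871e-06,
        1.68360079e+00, -1.03109593e-01]), 'qd': array([-2.41312498e-03,  1.35287641e-04, -3.67572972e-03, -4.99739196e-05,
        1.41430493e-03,  1.60895302e-03]), 'effort': array([ 1.67704933e-03, -3.41252410e+01, -3.03301799e+01,  7.20139313e-02,
        3.04991647e-02, -8.59193028e-05]), 'eef_pos': array([0.21233877, 0.50682894, 0.20442965]), 'orientation': array([-3.13962841e+00, -2.08889324e-04,  2.74477579e+00]), 'contact_force': array([-0.80868004, -0.18896193, -0.67090845]), 'moment': array([-0.0153337 , -0.01852199, -0.02080603]), 'finger_force': 0.0, 'grip_width': 0.9981311057895663}
```

View pics/top0.png

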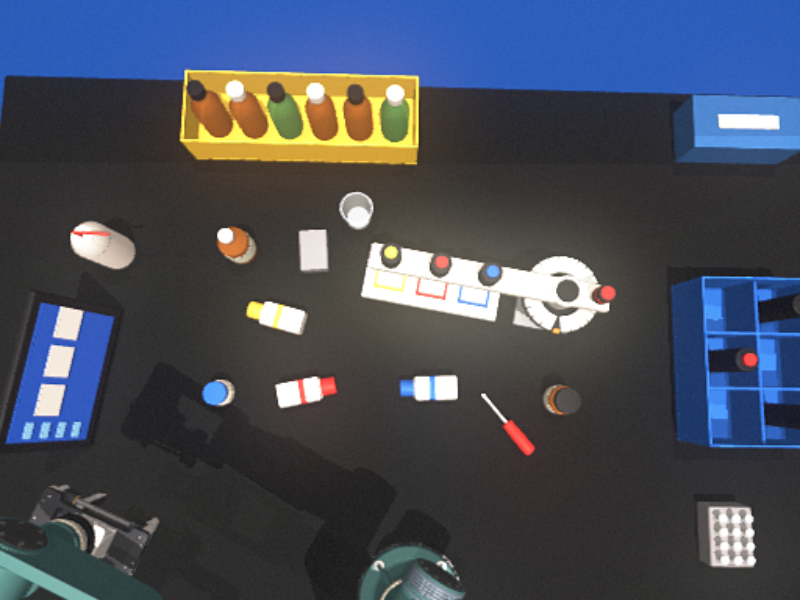

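View pics/side0.png

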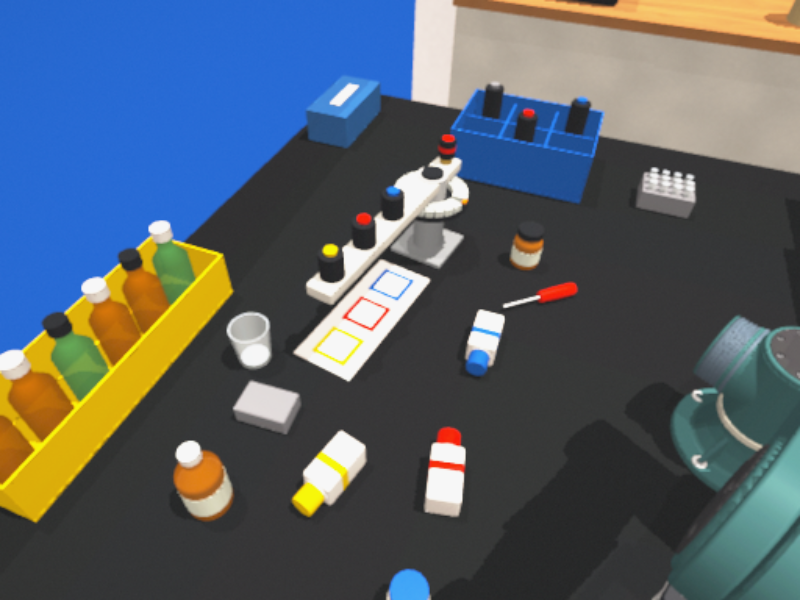

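The top view shows all three bottles lying down: yellow (277,317), red (306,390) and blue (430,387). It also shows the knob at (605,293), and the orange mark near (556,330) is on the robot side. The side view shows all three pads unobstructed near (392,285), (366,313) and (338,346).

```bash
cat > h.py <<'E'
from bench import r,sense,optics
import cv2,numpy as np
from scipy.spatial.transform import Rotation as Rot
HUE={"blue":(100,125),"red":(-8,8),"yellow":(22,34)}
def cam(n):
    m=optics.camera_model(n)
    if n=="wrist":
        s=sense(); T=np.eye(4); T[:3,:3]=Rot.from_euler("xyz",s["orientation"]).as_matrix(); T[:3,3]=s["eef_pos"]
        W=T@m["tool_from_camera"]; return m["K"],W[:3,:3],W[:3,3]
    return m["K"],m["R"].T,-m["R"].T@m["t"]
def cmask(p,c,smin=110,vmin=70):
    hsv=cv2.cvtColor(p,cv2.COLOR_RGB2HSV).astype(int); lo,hi=HUE[c]
    h=(hsv[...,0]-lo)%180
    return (h<=hi-lo)&(hsv[...,1]>smin)&(hsv[...,2]>vmin)
def ray(c,uv,z):
    K,R,o=c; d=R@np.linalg.inv(K)@np.array([uv[0],uv[1],1.]); return o+d*(z-o[2])/d[2]
def cloud(c,d):
    K,R,o=c; v,u=np.mgrid[:d.shape[0],:d.shape[1]]
    P=np.stack([(u-K[0,2])/K[0,0]*d,(v-K[1,2])/K[1,1]*d,d],-1); return P@R.T+o
def snap(n):
    c=cam(n); p,d=optics.get_image(n); X=cloud(c,d); X[d==0]=np.nan; return c,p,X
def bottle(s,c,guess=None,rad=.12,verbose=1):
    """lying bottle: centre xy and axis yaw (base->cap)"""
    cm,p,X=s; z=X[...,2]
    hsv=cv2.cvtColor(p,cv2.COLOR_RGB2HSV).astype(int)
    white=(hsv[...,1]<70)&(hsv[...,2]>110)
    k=cmask(p,c)&(z>.012)&(z<.07)
    if guess is not None: k&=np.hypot(X[...,0]-guess[0],X[...,1]-guess[1])<rad
    body=(white|k)&(z>.012)&(z<.07)
    n,l,st,ce=cv2.connectedComponentsWithStats(body.astype(np.uint8))
    best=None
    for i in range(1,n):
        a=l==i
        if st[i,4]>150 and (a&k).sum()>20 and (a&white).sum()>60:
            if best is None or (a&k).sum()>best[0]: best=((a&k).sum(),a)
    if best is None: return None
    a=best[1]; top=a&(z>.043)
    # body top face: cast its outline onto z=.05
    w=(a&white)|(a&k); 
    q=np.argwhere(top)[:,::-1]; W=np.array([ray(cm,x,.05)[:2] for x in q]).astype(np.float32)
    (cx,cy),(w_,h_),ang=cv2.minAreaRect(W)
    capc=np.nanmean(X[a][:,:2],0)
    al=np.array([ray(cm,x,.03)[:2] for x in np.argwhere(a)[:,::-1]]); capx=np.array([ray(cm,x,.043)[:2] for x in np.argwhere(a&k)[:,::-1]])
    e=np.deg2rad(ang)+(0 if w_>h_ else np.pi/2); u=np.array([np.cos(e),np.sin(e)])
    if u@(capx.mean(0)-[cx,cy])<0: u=-u
    ext=np.sort((al-[cx,cy])@u)
    if verbose: print(c,"rect",round(w_,3),round(h_,3),"body c",round(cx,3),round(cy,3),"ext",ext[[0,-1]].round(3))
    return np.array([cx,cy]),np.arctan2(u[1],u[0])
E
cat > m1.py <<'E'
from h import *
S={n:snap(n) for n in("top","side")}
P={}
cm,p,X=S["side"]
for c in HUE:
    k=cmask(p,c,90)&(np.abs(X[...,2])<.02)&(X[...,0]>.35)
    n,l,st,ce=cv2.connectedComponentsWithStats(cv2.dilate(k.astype(np.uint8),np.ones((3,3))))
    i=1+np.argmax(st[1:,4]); q=np.argwhere((l==i)&k)[:,::-1]
    W=np.array([ray(cm,x,.004)[:2] for x in q],np.float32); R=cv2.minAreaRect(W); P[c]=np.array(R[0]); print("pad",c,R)
v=P["yellow"]-P["blue"]; L=np.linalg.norm(v); y=v/L; print("L",L,"mid",P["red"]-(P["yellow"]+P["blue"])/2)
m=sum(P.values())/3; hub=m-.25*y; print("hub",hub,"yaxis ang",np.arctan2(y[1],y[0]))
print("knob pred",hub-.06*y)
for n in S:
    cm,p,X=S[n]; k=cmask(p,"red")&(X[...,2]>.19)&(X[...,2]<.25)&(np.hypot(*(X[...,:2]-(hub-.06*y)).transpose(2,0,1))<.05); q=np.argwhere(k)[:,::-1]
    print(n,"knob ray z=.212",ray(cm,q.mean(0),.212),"cloud",np.nanmedian(X[k],0),k.sum())
    for c in HUE: print(n,c,bottle(S[n],c))
np.savez("st.npz",hub=hub,y=y)
E
python3 m1.py
```

```text
pad blue ((1.3089311122894287, -0.7847259044647217), (0.05653398856520653, 2.043971061706543), 0.02957332506775856)
pad red ((0.6651518940925598, -0.04316970705986023), (0.06698480993509293, 0.06833678483963013), 80.53687286376953)
pad yellow ((0.9797195792198181, 0.19534257054328918), (0.16320881247520447, 0.61602383852005), 11.265005111694336)
L 1.0338831893451847 mid [-0.47917345  0.25152196]
hub [ 1.06420645 -0.44783825] yaxis ang 1.8948610891346847
knob pred [ 1.0833118  -0.50471519]
top knob ray z=.212 [nan nan nan] cloud [nan nan nan] 0
blue rect 0.045 0.049 body c 0.416 0.415 ext [-0.032  0.031]
top blue (array([0.41623703, 0.41467288]), np.float64(1.5865261629377734))
red rect 0.05 0.117 body c 0.425 0.227 ext [-0.063  0.061]
top red (array([0.42457756, 0.22701904]), np.float64(-1.3594006748006435))
yellow rect 0.119 0.05 body c 0.581 0.297 ext [-0.061  0.065]
top yellow (array([0.58109999, 0.29659274]), np.float64(1.3305359201020355))
side knob ray z=.212 [nan nan nan] cloud [nan nan nan] 0
blue rect 0.049 0.121 body c 0.432 -0.027 ext [-0.08   0.071]
side blue (array([ 0.4317593 , -0.02723767]), np.float64(1.6028646832731395))
red rect 0.05 0.116 body c 0.422 0.231 ext [-0.063  0.072]
side red (array([0.42170027, 0.23088974]), np.float64(-1.3625361974443189))
yellow rect 0.118 0.051 body c 0.578 0.3 ext [-0.068  0.063]
side yellow (array([0.57834655, 0.29973209]), np.float64(1.327002304809664))m1.py:15: RuntimeWarning: Mean of empty slice.
  print(n,"knob ray z=.212",ray(cm,q.mean(0),.212),"cloud",np.nanmedian(X[k],0),k.sum())
  ret = um.true_divide(
  return np.nanmean(a, axis, out=out, keepdims=keepdims)
```

```bash
sed -i 's/&(X\[...,0\]>.35)$/\&(np.hypot(X[...,0]-.665,X[...,1]+.043)<.16)/; s/if st\[i,4\]>150/if st[i,4]>150/' m1.py
python3 - <<'E'
s=open('h.py').read()
s=s.replace("    if best is None: return None\n","    if best is None: return None\n",1)
s=s.replace("(a&white).sum()>60:","(a&white).sum()>60 and np.ptp(X[a][:,:2],0).max()>.085:")
open('h.py','w').write(s)
E
python3 m1.py
cat > ikt.py <<'E'
from h import *
# tool orientation: heading azimuth a, tilt t (0=down, pi/2=horizontal), flip
def ori(a,t,f=0):
    z=np.array([np.sin(t)*np.cos(a),np.sin(t)*np.sin(a),-np.cos(t)]); y=np.array([-np.sin(a),np.cos(a),0])*(-1 if f else 1)
    return Rot.from_matrix(np.stack([np.cross(y,z),y,z],1)).as_euler("xyz")
def tcp(g,o): return g+.019*Rot.from_euler("xyz",o).as_matrix()[:,2]
E
python3 - <<'E'
import sys; sys.path.insert(0,'.')
from ikt import *
st=np.load('st.npz'); ya=np.arctan2(st['y'][1],st['y'][0])
B={"blue":((.432,-.027),1.60,.155),"red":((.423,.229),-1.36,.25),"yellow":((.58,.298),1.33,.345)}
for c,(xy,u,dd) in B.items():
  pad=st['hub']+dd*st['y']
  for t in np.deg2rad([0,15,30,45,60]):
    ok=[]
    for f in(0,1):
      # lying: heading -u tilt t -> orientation equals ori(u,-t); standing ori(h,pi/2-t)
      o=ori(u,-t,f); g=np.array([*xy,.028])
      a=all(r.ik(tcp(g+[0,0,dz],o),o) is not None for dz in(0,.1))
      for k in range(4):
        h=ya-np.pi/2+k*np.pi/2; o2=ori(h,np.pi/2-t,f)
        b=all(r.ik(tcp(np.array([*pad,.07+dz]),o2),o2) is not None for dz in(0,.1))
        ok.append((f,k,int(a),int(b)))
    print(c,round(np.rad2deg(t)),[x[:2] for x in ok if x[2] and x[3]], "lying",[x[0] for x in ok[::4] if x[2]],)
E
```

```text
pad blue ((0.6490376591682434, -0.13772033154964447), (0.06514129042625427, 0.06684011965990067), 80.52738952636719)
pad red ((0.6651518940925598, -0.04316970705986023), (0.06698480993509293, 0.06833678483963013), 80.53687286376953)
pad yellow ((0.6808727383613586, 0.05049869418144226), (0.06767463684082031, 0.06838609278202057), 80.49821472167969)
L 0.19089230973088311 mid [0.0001967  0.00044111]
hub [ 0.6233283  -0.28996274] yaxis ang 1.4032436138185576
knob pred [ 0.61332211 -0.3491225 ]
top knob ray z=.212 [ 0.61551998 -0.34938142  0.212     ] cloud [ 0.61346839 -0.34374681  0.23228469] 91
blue rect 0.049 0.115 body c 0.434 -0.032 ext [-0.06   0.061]
top blue (array([ 0.43448946, -0.0316476 ]), np.float64(1.5859192638954527))
red rect 0.05 0.118 body c 0.425 0.226 ext [-0.063  0.061]
top red (array([0.42470002, 0.22644857]), np.float64(-1.35940064151113))
yellow rect 0.119 0.05 body c 0.581 0.297 ext [-0.061  0.065]
top yellow (array([0.58127695, 0.29688001]), np.float64(1.32210421893279))
side knob ray z=.212 [ 0.6160099  -0.35592891  0.212     ] cloud [ 0.61164082 -0.33719915  
[... 517 characters left out ...]
 1)] lying [1]
blue 45 [(1, 0), (1, 1), (1, 2)] lying [1]
blue 60 [(0, 0), (0, 2), (0, 3), (1, 0), (1, 1), (1, 2)] lying [0, 1]
red 0 [(0, 0)] lying [0]
red 15 [(0, 0)] lying [0]
red 30 [(0, 3)] lying [0]
red 45 [(0, 0), (0, 3)] lying [0]
red 60 [(0, 0), (0, 2), (0, 3), (1, 0), (1, 1), (1, 2)] lying [0, 1]
yellow 0 [(0, 0), (1, 0), (1, 1)] lying [0, 1]
yellow 15 [(0, 0), (1, 0), (1, 1)] lying [0, 1]
yellow 30 [(0, 3), (1, 1)] lying [0, 1]
yellow 45 [(0, 0), (0, 3), (1, 0), (1, 1)] lying [0, 1]
yellow 60 [(0, 0), (0, 2), (0, 3), (1, 0), (1, 1), (1, 2)] lying [0, 1]<sys>:0: UserWarning: Gimbal lock detected. Setting third angle to zero since it is not possible to uniquely determine all angles.
```

```bash
cat >> ikt.py <<'E'
st=np.load('st.npz'); hub=st['hub']; ya=float(np.arctan2(st['y'][1],st['y'][0]))
def knob(th,z):  # TCP position over knob at head angle th
    a=ya-th; return np.array([hub[0]-.06*np.cos(a),hub[1]-.06*np.sin(a),z])
def S(msg=""):
    s=sense(); print(msg,"t",round(s["clock"],1),"tcp",s["eef_pos"].round(4),"F",s["contact_force"].round(1),"M",s["moment"].round(2),"grip",round(s["grip_width"],3),round(s["finger_force"],1),"q",s["joint_positions"].round(2)); return s
E
python3 - <<'E'
from ikt import *
q0=sense()["joint_positions"]
for f in(0,1):
    for th in(0,.8,1.571): print(f,th,r.ik(knob(th,.193),ori(ya-th,0,f)), )
f=0 if r.ik(knob(0,.193),ori(ya,0,0)) is not None and r.ik(knob(1.571,.193),ori(ya-1.571,0,0)) is not None else 1
print("f",f)
r.move_to(knob(0,.33),ori(ya,0,f)); S("above")
c,p,X=snap("wrist"); cv2.imwrite("pics/w1.png",p[:,:,::-1])
k=cmask(p,"red")&(X[...,2]>.2)&(X[...,2]<.25); q=np.argwhere(k)[:,::-1]
print("knob wrist",k.sum(),np.nanmean(X[k],0),ray(c,q.mean(0),.225),"pred",knob(0,.2))
E
```

```text
0 0 None
0 0.8 None
0 1.571 [-0.55059749  0.26855629  1.18563819  0.          1.68739817 -1.95363743]
1 0 [-0.59777579  0.4462989   0.95311362  0.          1.74218014 -0.43022308]
1 0.8 [-5.99926162e-01  3.35537386e-01  1.10106539e+00 -4.44089210e-16
  1.70498988e+00  3.67626551e-01]
1 1.571 [-5.50597491e-01  2.68556292e-01  1.18563819e+00 -4.44089210e-16
  1.68739817e+00  1.18795522e+00]
f 1
above t 3.6 tcp [ 0.6138 -0.3481  0.3301] F [-0.2 -0.5  0.4] M [-0.03  0.12 -0.03] grip 1.003 0.0 q [-0.6   0.49  0.62  0.    2.03 -0.43]
knob wrist 789 [ 0.61545762 -0.34406151  0.22996424] [ 0.61522793 -0.34551892  0.225     ] pred [ 0.61332211 -0.3491225   0.2       ]
```

View pics/w1.png

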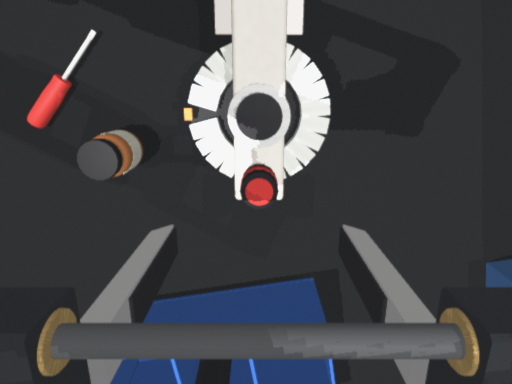

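The wrist view shows the knob top at (259,190) and the hub cap at (259,117), both centred between the fingers.

```bash
cat > g.py <<'E'
from ikt import *
c,p,X=snap("wrist")
kt=ray(c,(259,190),.232)[:2]
q=np.argwhere((p.max(2)<60)&(np.hypot(np.arange(512)[None]-259,np.arange(384)[:,None]-117)<26))[:,::-1]
zz=X[117,259,2]; hb=ray(c,q.mean(0),zz)[:2]
print("knob",kt,"hub",hb,q.mean(0),zz,"dist",np.linalg.norm(kt-hb),"old",hub)
d=(hb-kt)/np.linalg.norm(hb-kt); print("ang",np.arctan2(d[1],d[0]),ya)
hn=(hb+(kt+.06*st['y']))/2*.7+hub*.3
print("hub new",hn); np.savez("st.npz",hub=hn,y=st['y'])
hub[:]=hn
r.move_linear(knob(0,.194),feed=.1); S("down")
r.move_gripper(0.0); S("gripped")
r.move_linear(knob(0,.194+.019),feed=.04); S("lifted")
E
python3 g.py
```

```text
knob [ 0.61534976 -0.34544805] hub [ 0.62509279 -0.28744763] [258.93826087 116.62869565] 0.1881258933335972 dist 0.05881304914142801 old [ 0.6233283  -0.28996274]
ang 1.4043682176069994 1.4032436138185576
hub new [ 0.62465555 -0.2877964 ]
down t 5.2 tcp [ 0.615  -0.3472  0.1951] F [ 0.  -0.6 -0. ] M [-0.06  0.04 -0.02] grip 0.999 0.0 q [-0.59  0.45  0.95 -0.    1.74 -0.43]
gripped t 6.2 tcp [ 0.6149 -0.347   0.194 ] F [ 1.  -0.2 -0.8] M [-0.14 -0.08 -0.03] grip 0.357 30.0 q [-0.59  0.45  0.95  0.    1.74 -0.43]
lifted t 6.8 tcp [ 0.6146 -0.3469  0.2121] F [  4.5  -1.  -12.4] M [-0.36 -0.74 -0.17] grip 0.357 30.0 q [-0.59  0.45  0.91  0.    1.78 -0.43]
```

```bash
cat > sw.py <<'E'
from ikt import *
import sys
a,b=float(sys.argv[1]),float(sys.argv[2])
for i,th in enumerate(np.linspace(a,b,13)[1:]):
    r.move_linear(knob(th,.213),ori(ya-th,0,1),feed=.06)
    if i%3==2: S(f"{th:.2f}")
E
python3 sw.py 0 1.571; python3 - <<'E'
from ikt import *
r.sleep(.3); S("before")
r.move_linear(knob(1.571,.196),feed=.03); S("low")
E
```

```text
0.39 t 7.7 tcp [ 0.5936 -0.3366  0.2126] F [  5.1   4.7 -12.1] M [ 0.68 -0.8   0.14] grip 0.357 30.0 q [-0.6   0.39  0.99  0.    1.76 -0.04]
0.79 t 8.5 tcp [ 0.5769 -0.321   0.2129] F [  5.7   2.8 -11.6] M [ 0.43 -0.82  0.14] grip 0.357 30.0 q [-0.6   0.34  1.06  0.    1.74  0.35]
1.18 t 9.4 tcp [ 0.5672 -0.3005  0.2132] F [  4.3   1.  -11.1] M [ 0.34 -0.64  0.11] grip 0.355 30.0 q [-0.58  0.29  1.12  0.    1.73  0.77]
1.57 t 10.2 tcp [ 0.5662 -0.2784  0.2133] F [  5.2  -0.8 -11.8] M [-0.01 -0.71  0.04] grip 0.356 30.0 q [-0.55  0.27  1.15 -0.    1.72  1.19]
before t 10.5 tcp [ 0.5662 -0.2785  0.2133] F [  5.4  -1.2 -10.8] M [-0.05 -0.72  0.09] grip 0.357 30.0 q [-0.55  0.27  1.15 -0.    1.72  1.19]
low t 11.2 tcp [ 0.5661 -0.2786  0.202 ] F [-0.4  1.7  9.9] M [0.49 0.47 0.05] grip 0.357 30.0 q [-0.55  0.26  1.17 -0.    1.7   1.19]
```

```bash
python3 - <<'E'
from ikt import *
for dth in (-.015,-.03,-.045,-.06,-.03,0,.015,.03,.045):
    th=1.571+dth
    r.move_linear(knob(th,.197),ori(ya-th,0,1),feed=.02); s=S(f"{dth}")
    if s["eef_pos"][2]<.199: break
E
```

```text
-0.015 t 11.5 tcp [ 0.5658 -0.2796  0.202 ] F [-0.7  0.6  8.2] M [0.34 0.31 0.09] grip 0.359 30.0 q [-0.55  0.26  1.17 -0.    1.7   1.17]
-0.03 t 11.7 tcp [ 0.5658 -0.2802  0.202 ] F [-1.2  0.6  7.7] M [ 0.39  0.29 -0.04] grip 0.355 30.0 q [-0.55  0.27  1.17 -0.    1.7   1.16]
-0.045 t 12.0 tcp [ 0.5657 -0.2804  0.202 ] F [-0.6  4.3  7.7] M [ 0.62  0.2  -0.34] grip 0.354 30.0 q [-0.55  0.27  1.17  0.    1.7   1.14]
-0.06 t 12.2 tcp [ 0.5659 -0.2805  0.202 ] F [0.6 5.6 7.4] M [ 0.92  0.14 -0.5 ] grip 0.355 30.0 q [-0.55  0.27  1.17  0.    1.7   1.13]
-0.03 t 12.5 tcp [ 0.5661 -0.2798  0.202 ] F [0.2 2.1 7.5] M [0.5  0.18 0.13] grip 0.357 30.0 q [-0.55  0.27  1.17  0.    1.7   1.16]
0 t 12.7 tcp [ 0.5664 -0.2788  0.202 ] F [ 0.1 -0.3  7.7] M [0.24 0.11 0.09] grip 0.357 30.0 q [-0.55  0.26  1.17 -0.    1.7   1.19]
0.015 t 13.0 tcp [ 0.5666 -0.2777  0.202 ] F [ 0.3 -0.2  6.7] M [ 0.28  0.05 -0.07] grip 0.358 30.0 q [-0.55  0.26  1.17 -0.    1.7   1.21]
0.03 t 13.2 tcp [ 0.5667 -0.2773  0.202 ] F [ 0.6 -0.6  7.1] M [0.17 0.1  0.24] grip 0.356 30.0 q [-0.54  0.26  1.17 -0.    1.7   1.22]
0.045 t 13.5 tcp [ 0.5667 -0.2771  0.202 ] F [ 1.1 -3.6  7. ] M [-0.01  0.13  0.58] grip 0.357 30.0 q [-0.54  0.26  1.18 -0.    1.7   1.24]
```

```bash
python3 - <<'E'
from ikt import *
r.move_linear(knob(1.571,.202),ori(ya-1.571,0,1),feed=.02); S()
r.move_gripper(1.0); r.sleep(.3); S("rel")
r.move_linear(knob(1.571,.33)); r.sleep(.2)
c,p,X=snap("wrist"); cv2.imwrite("pics/w2.png",p[:,:,::-1])
k=cmask(p,"red")&(X[...,2]>.2)&(X[...,2]<.27)
print("knob top z",np.nanpercentile(X[k][:,2],[50,90]),np.nanmean(X[k],0))
E
```

```text
t 13.9 tcp [ 0.5663 -0.2785  0.202 ] F [ 5.1 -1.8 -4.5] M [-0.43 -0.84 -0.01] grip 0.356 30.0 q [-0.55  0.27  1.17 -0.    1.7   1.19]
rel t 15.2 tcp [ 0.5655 -0.2778  0.202 ] F [ 0.   0.3 -0.5] M [ 0.02  0.13 -0.05] grip 1.0 0.0 q [-0.55  0.27  1.17 -0.    1.7   1.19]
knob top z [0.23269173 0.23360934] [ 0.56798755 -0.27753246  0.23049669]
```

View pics/w2.png

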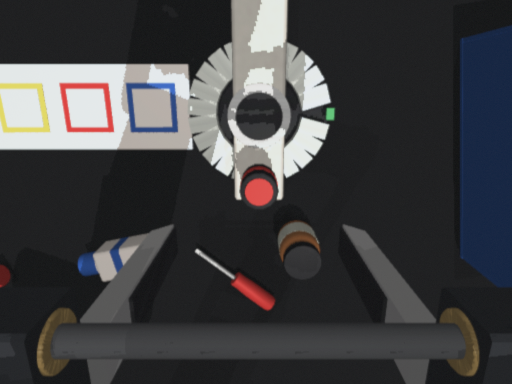

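The wrist view shows the head parked: the knob at (259,190) is opposite the beam, its top is at home height (0.232 m), and the green mark at (330,114) is free. Next, the blue bottle.

```bash
cat > pick.py <<'E'
from ikt import *
def locate(c,guess=None):
    out=[]
    for n in("top","side"):
        b=bottle(snap(n),c,guess)
        if b is not None: out.append(b)
    print(c,out)
    ref=out[0][1]; u=ref+np.mean([(b[1]-ref+np.pi)%(2*np.pi)-np.pi for b in out])
    return np.mean([b[0] for b in out],0),u
PD={"blue":.155,"red":.25,"yellow":.345}
def pad(c): return hub+PD[c]*st['y']
def pick(c,t,f,guess=None,du=.005):
    xy,u=locate(c,guess); U=np.array([np.cos(u),np.sin(u),0]); o=ori(u,-t,f)
    g=np.array([*xy,.026])+du*U; d=Rot.from_euler("xyz",o).as_matrix()[:,2]
    r.move_gripper(1.0)
    for z in (.2,.1): r.move_to(tcp(g+[0,0,z],o),o) if z==.2 else r.move_linear(tcp(g+[0,0,z],o))
    r.move_linear(tcp(g,o),feed=.08); S("at")
    r.move_gripper(0.0); S("grip")
    r.move_linear(tcp(g+[0,0,.16],o),feed=.12); return S("up")
E
cat > blue.py <<'E'
from pick import *
r.move_linear(knob(1.571,.36))
pick("blue",np.pi/4,1)
E
python3 blue.py
```

```text
blue rect 0.049 0.115 body c 0.434 -0.032 ext [-0.06   0.061]
blue rect 0.049 0.122 body c 0.432 -0.027 ext [-0.081  0.07 ]
blue [(array([ 0.43448907, -0.03163056]), np.float64(1.5859210823351344)), (array([ 0.43174487, -0.02678714]), np.float64(1.6028646832731395))]
at t 20.6 tcp [ 0.4338 -0.0375  0.0131] F [ 0.4  0.1 -0.7] M [ 0.34  0.05 -0.01] grip 1.0 0.0 q [ 0.34  0.19  1.89 -0.75  1.41  0.57]
grip t 21.4 tcp [ 0.4335 -0.0376  0.0126] F [ 0.7 -0.4 -0.5] M [ 0.25 -0.02  0.01] grip 0.528 29.9 q [ 0.34  0.19  1.89 -0.75  1.41  0.57]
up t 22.9 tcp [ 0.4328 -0.0377  0.1716] F [-0.2 -0.2 -4.4] M [0.67 0.09 0.01] grip 0.53 30.0 q [ 0.34 -0.01  1.74 -0.74  1.67  0.34]
```

```bash
cat > place.py <<'E'
from pick import *
def place(c,t,f,k=0,du=.005,away=.09,mid=None):
    h=ya-np.pi/2+k*np.pi/2; o=ori(h,np.pi/2-t,f); p=pad(c); R=Rot.from_euler("xyz",o).as_matrix()
    g=np.array([*p,.004+.060+du])
    if mid is not None: r.move_to(mid,o)
    r.move_to(tcp(g+[0,0,.14],o),o); S("over")
    r.move_linear(tcp(g+[0,0,.012],o),feed=.12); s=S("near"); f0=s["contact_force"][2]
    z=.012
    while z>-.014:
        z-=.002; r.move_linear(tcp(g+[0,0,z],o),feed=.03); s=sense()
        if s["contact_force"][2]-f0>4: break
    print("z",z); S("down")
    r.move_gripper(.72); S("open")
    e=s["eef_pos"]; r.move_linear(e-away*R[:,2],feed=.1); r.move_linear(e-away*R[:,2]+[0,0,.12]); S("clear")
def look(name):
    c,p,X=snap("side"); cv2.imwrite(f"pics/{name}.png",p[:,:,::-1][100:384,100:400])
E
python3 - <<'E'
from place import *
place("blue",np.pi/4,1); look("b1")
E
```

```text
over t 23.8 tcp [ 0.6623 -0.1363  0.1927] F [ 0.2  0.2 -2.7] M [0.09 0.8  0.02] grip 0.532 29.9 q [-0.36 -0.13  1.81  0.21  0.7   1.27]
near t 25.0 tcp [ 0.6646 -0.1374  0.0691] F [-0.3  0.5 -1.8] M [0.15 0.8  0.01] grip 0.527 29.9 q [-0.36  0.01  1.96  0.33  0.42  1.13]
z 0.0
down t 26.5 tcp [ 0.6655 -0.138   0.0587] F [-1.9  0.4  5.9] M [0.1  0.45 0.06] grip 0.528 30.0 q [-0.36  0.03  1.97  0.36  0.39  1.11]
open t 27.0 tcp [ 0.6636 -0.1371  0.0552] F [-0.2 -1.  -0.1] M [ 0.02  0.44 -0.  ] grip 0.718 0.0 q [-0.36  0.03  1.97  0.36  0.39  1.11]
clear t 29.0 tcp [ 0.6021 -0.1271  0.2403] F [ 0.2 -0.1 -0.1] M [ 0.05  0.49 -0.02] grip 0.715 0.0 q [-0.39 -0.31  1.86  0.21  0.83  1.27]
```

View pics/b1.png

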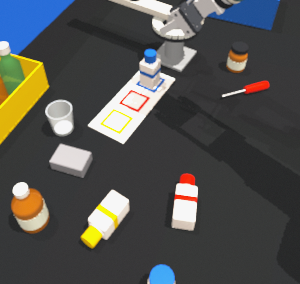

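The view shows blue standing on its pad at (150,68). Red is next.

```bash
python3 - <<'E'
from place import *
r.move_to([.45,0,.35],ori(0,.3,1))
pick("red",np.pi/4,0)
h=ya-np.pi/2; o=ori(h,np.pi/4,0); print(r.ik(tcp(np.array([*pad("red"),.21]),o),o), r.ik(tcp(np.array([*pad("red"),.07]),o),o))
E
```

```text
red rect 0.05 0.117 body c 0.425 0.227 ext [-0.063  0.061]
red rect 0.05 0.115 body c 0.422 0.231 ext [-0.063  0.073]
red [(array([0.42457756, 0.22701906]), np.float64(-1.35940064151113)), (array([0.42162579, 0.23132825]), np.float64(-1.3569625008884056))]
at t 34.4 tcp [0.4218 0.2374 0.0131] F [0.1 0.  0.6] M [-0.35 -0.05  0.  ] grip 1.001 0.0 q [-0.13  0.19  1.89  0.74  1.43 -0.59]
grip t 35.2 tcp [0.4213 0.2374 0.0126] F [-0.  -0.1  0.3] M [-0.38  0.02  0.01] grip 0.527 30.0 q [-0.13  0.19  1.9   0.74  1.43 -0.59]
up t 36.7 tcp [0.4208 0.2374 0.1716] F [-0.6 -0.1 -3. ] M [-0.69 -0.08 -0.04] grip 0.528 30.0 q [-0.13 -0.01  1.75  0.73  1.69 -0.36]
[-0.13547604 -0.1220545   1.8003808  -0.03614293  0.67844465 -1.51996691] [-0.13547604  0.03759834  1.95569138 -0.06376913  0.36383818 -1.48850592]
```

```bash
python3 - <<'E'
from place import *
place("red",np.pi/4,0)
r.move_to([.45,0,.35],ori(0,.3,0))
for f in(0,1):
  for t in(0,.26,.5):
    xy,u=np.array([.58,.298]),1.32; o=ori(u,-t,f); h=ya-np.pi/2; o2=ori(h,np.pi/2-t,f)
    print(f,t,[r.ik(tcp(np.array([*xy,z]),o),o) is not None for z in(.03,.2)],[r.ik(tcp(np.array([*pad("yellow"),z]),o2),o2) for z in(.07,.21)])
look("r1")
c,p,X=snap("top"); np.savez("t2.npz",p=p,X=X)
k=(X[...,2]>.1)&(X[...,2]<.16)&(X[...,0]>.6)&(X[...,0]<.8)&(X[...,1]>.3)&(X[...,1]<.5); q=X[k]; print("amber >.1:",np.nanmin(q,0),np.nanmax(q,0))
E
```

```text
over t 38.0 tcp [ 0.6788 -0.0431  0.1938] F [-0.9 -0.8 -2.8] M [ 0.16  0.66 -0.02] grip 0.53 30.0 q [-0.14 -0.12  1.8  -0.04  0.68 -1.52]
near t 39.2 tcp [ 0.6805 -0.0436  0.0691] F [-0.  -0.6 -2.8] M [ 0.14  0.68 -0.05] grip 0.532 30.0 q [-0.14  0.02  1.95 -0.06  0.39 -1.49]
z -0.008
down t 41.7 tcp [ 0.6819 -0.0438  0.0515] F [-4.3  0.5  8.6] M [-0.01  0.35 -0.08] grip 0.527 30.0 q [-0.14  0.05  1.96 -0.07  0.34 -1.48]
open t 42.2 tcp [ 0.6794 -0.0435  0.0472] F [-0.2 -0.2  0.3] M [ 0.05  0.31 -0.04] grip 0.72 0.0 q [-0.14  0.05  1.96 -0.07  0.34 -1.48]
clear t 44.2 tcp [ 0.6185 -0.0331  0.2331] F [-0.8 -0.8 -0.9] M [ 0.08  0.31 -0.05] grip 0.715 0.0 q [-0.13 -0.29  1.86 -0.04  0.79 -1.52]
0 0 [True, True] [array([0.141253  , 0.46996956, 2.14637402, 3.49484112, 1.07275064,
       1.39644641]), array([0.141253  , 0.08558306, 2.15721132, 3.61513149, 0.72941986,
       1.20586371])]
0 0.26 [True, True] [array([0.13227207, 0.24297975, 2.14418974, 3.6631639 , 0.60999693,
       1.20991532]), array([ 0.13227207, -0.07004398,  2.08389548,  4.19205082,  0.33520633,
        0.62470035])]
0 
[... 163 characters left out ...]
6956,  2.14637402,  3.49484112,  1.07275064,
       -1.74514625]), array([ 0.141253  ,  0.08558306,  2.15721132,  3.61513149,  0.72941986,
       -1.93572894])]
1 0.26 [True, True] [array([ 0.13227207,  0.24297975,  2.14418974,  3.6631639 ,  0.60999693,
       -1.93167733]), array([ 0.13227207, -0.07004398,  2.08389548,  4.19205082,  0.33520633,
       -2.5168923 ])]
1 0.5 [True, True] [None, array([ 0.11076954, -0.11432245,  1.9536038 , -0.79102586,  0.34593616,
        2.46744119])]
amber >.1: [0.70445235 0.36011295 0.1000232 ] [0.75338034 0.40452097 0.14406269]<sys>:0: UserWarning: Gimbal lock detected. Setting third angle to zero since it is not possible to uniquely determine all angles.
```

View pics/r1.png

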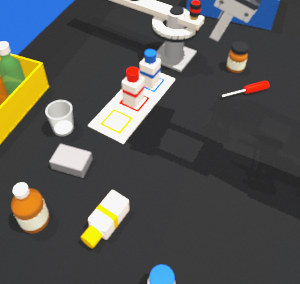

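The view shows red and blue standing. Yellow's tilted grasp would brush the amber bottle, so I'll first lift yellow straight up and lay it down in open space.

```bash
python3 - <<'E'
from place import *
pick("yellow",0,1,du=0)
o=ori(1.33,0,1); p=np.array([.44,.16,.027])
r.move_to(tcp(p+[0,0,.14],o),o)
r.move_linear(tcp(p,o),feed=.1); S("laid")
r.move_gripper(1.0); r.move_linear(tcp(p+[0,0,.2],o))
r.move_to([.36,-.12,.35],o)
pick("yellow",np.pi/4,1,guess=p[:2])
E
```

```text
yellow rect 0.117 0.05 body c 0.576 0.334 ext [-0.061  0.066]
yellow rect 0.118 0.051 body c 0.573 0.337 ext [-0.067  0.063]
yellow [(array([0.57578754, 0.33388996]), np.float64(1.3429771434504496)), (array([0.57334638, 0.33747926]), np.float64(1.341308673027515))]
at t 50.2 tcp [0.5751 0.336  0.0079] F [ 0.2 -0.1  0.2] M [-0.08  0.1   0.02] grip 1.0 0.0 q [0.44 0.45 1.33 0.   1.37 0.67]
grip t 51.0 tcp [0.5749 0.3357 0.007 ] F [ 1.6  0.2 -0.9] M [-0.1  -0.11  0.  ] grip 0.532 29.9 q [ 0.44  0.45  1.33 -0.    1.37  0.67]
up t 52.4 tcp [0.574  0.3354 0.1656] F [ 0.9  0.8 -3.5] M [-0.04  0.04  0.02] grip 0.533 29.9 q [0.44 0.36 1.13 0.   1.66 0.67]
laid t 54.9 tcp [0.4407 0.1602 0.0088] F [ 0.6  0.5 -2.4] M [-0.06  0.05 -0.03] grip 0.531 29.9 q [ 0.23  0.04  1.83 -0.    1.27  0.47]
yellow rect 0.117 0.049 body c 0.441 0.161 ext [-0.059  0.063]
yellow rect 0.12 0.05 body c 0.439 0.164 ext [-0.074  0.066]
yellow [(array([0.44084388, 0.16054903]), np.float64(1.344062914226875)), (array([0.43881264, 0.16395114]), np.float64(1.3465208787549636))]
at t 62.2 tcp [0.4383 0.1543 0.0131] F [ 0.5 -0.3 -0.2] M [ 0.3  -0.03 -0.01] grip 0.998 0.0 q [ 0.59  0.49  1.49 -0.52  1.77  0.87]
grip t 63.0 tcp [0.4382 0.154  0.0126] F [ 0.1 -0.3 -0.2] M [ 0.28 -0.09  0.13] grip 0.529 30.0 q [ 0.59  0.49  1.49 -0.52  1.77  0.87]
up t 64.4 tcp [0.4376 0.1538 0.1716] F [ 0.4 -0.3 -2.7] M [ 0.7  -0.09 -0.02] grip 0.534 30.0 q [ 0.59  0.33  1.36 -0.57  2.01  0.71]
```

```bash
python3 - <<'E'
from place import *
place("yellow",np.pi/4,1)
r.move_to([.50,-.06,.33],ori(0,0,1)); r.sleep(.2)
c,p,X=snap("wrist"); cv2.imwrite("pics/y1.png",p[:,:,::-1])
S()
for c_ in HUE:
  q=X[(X[...,2]>.115)&(X[...,2]<.14)&cmask(p,c_)]; q=q[np.hypot(*(q[:,:2]-pad(c_)).T)<.06]
  d=np.median(q,0)[:2]-pad(c_) if len(q) else None; print(c_,len(q),"cap offset station x,y",None if d is None else (d@[st['y'][1],-st['y'][0]],d@st['y']),np.median(q[:,2]) if len(q) else 0)
E
```

```text
over t 65.6 tcp [0.6945 0.0502 0.1938] F [-0.4  0.7 -3.2] M [0.11 0.78 0.02] grip 0.53 30.0 q [ 0.08 -0.06  1.75 -0.27  0.71  1.95]
near t 66.8 tcp [0.6964 0.0503 0.0692] F [ 0.3  0.4 -2.9] M [0.12 0.77 0.01] grip 0.531 30.0 q [ 0.08  0.07  1.89 -0.41  0.44  2.12]
z 0.0
down t 68.3 tcp [0.6965 0.0502 0.0574] F [-1.9 -1.   3.1] M [ 0.01  0.44 -0.1 ] grip 0.533 30.0 q [ 0.08  0.09  1.9  -0.44  0.41  2.15]
open t 68.8 tcp [0.6954 0.0502 0.0554] F [-0.4 -0.3  0.3] M [ 0.06  0.44 -0.02] grip 0.718 0.0 q [ 0.08  0.09  1.9  -0.44  0.41  2.15]
clear t 70.9 tcp [0.6331 0.0607 0.239 ] F [-0.6  0.2 -0.7] M [0.07 0.5  0.01] grip 0.723 0.0 q [ 0.12 -0.23  1.8  -0.27  0.82  1.96]
 t 72.1 tcp [ 0.4997 -0.0593  0.3293] F [-0.5 -0.7 -0.2] M [-0.01  0.19 -0.01] grip 0.72 0.0 q [-0.23 -0.01  1.23 -0.    1.92  1.34]
blue 989 cap offset station x,y (np.float64(0.0015441181366860769), np.float64(0.0015135713709019092)) 0.12366147829215285
red 673 cap offset station x,y (np.float64(-0.002868092392650082), np.float64(0.00014197549661026208)) 0.12359678454983714
yellow 150 cap offset station x,y (np.float64(-0.011659827061605111), np.float64(-0.0024589215035057893)) 0.1231521143664058
```

View pics/y1.png

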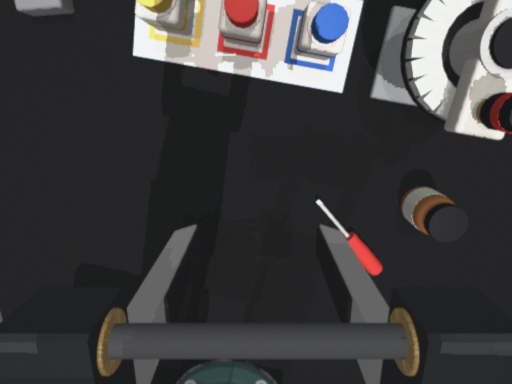

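The wrist view shows red (242,40), blue (325,50) and yellow (175,20) upright, with yellow cut off by the image edge. I'll look again from directly above.

```bash
python3 - <<'E'
from place import *
r.move_to([.595,-.03,.33],ori(ya-np.pi/2,0,1)); r.sleep(.2)
c,p,X=snap("wrist"); cv2.imwrite("pics/y2.png",cv2.resize(p[:,:,::-1][:260],None,fx=1.5,fy=1.5))
sx=np.array([st['y'][1],-st['y'][0]])
for c_ in HUE:
  m=cmask(p,c_); n=np.hypot(*(X[...,:2]-pad(c_)).transpose(2,0,1))<.065
  q=X[(X[...,2]>.12)&(X[...,2]<.13)&m&n]; d=np.mean(q,0)[:2]-pad(c_)
  b=np.array([ray(c,x,.004)[:2] for x in np.argwhere(m&n&(np.abs(X[...,2]-.003)<.008))[:,::-1]]) -pad(c_)
  print(c_,"cap",len(q),d@sx,d@st['y'],"border x",(b@sx).min(),(b@sx).max(),"y",(b@st['y']).min(),(b@st['y']).max())
E
```

```text
blue cap 800 0.002821374029209398 0.0016773953065717742 border x -0.0334925454436325 0.03391503174780739 y -0.0331835100660647 0.034707908459404815
red cap 764 0.003017553405238249 0.0013617994315341336 border x -0.03347672339490482 0.033928650192516716 y -0.03383755381023366 0.034870360123848566
yellow cap 647 0.00168323407815016 -0.00043442006914735546 border x -0.03345941926705514 0.03394206446030509 y -0.03336752517156987 0.03442718262981151
```

View pics/y2.png

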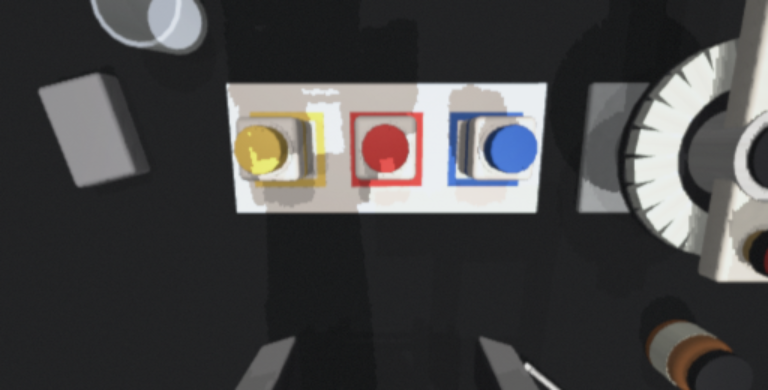

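All three bottles stand within 3 mm of their pad centres: yellow (270,150), red (386,150) and blue (505,150). Now I'll swing the head back.

```bash
sed -i 's/\.213/.212/' sw.py; python3 - <<'E'
from place import *
o=ori(ya-1.571,0,1)
r.move_gripper(1.0)
r.move_to(knob(1.571,.33),o); r.move_linear(knob(1.571,.189),feed=.1); S("at")
r.move_gripper(0.0); S("grip")
r.move_linear(knob(1.571,.212),feed=.03); r.sleep(.3); S("lift")
c,p,X=snap("side"); k=cmask(p,"red",90,50)&(np.hypot(*(X[...,:2]-knob(1.571,0)[:2]).transpose(2,0,1))<.05)&(X[...,2]>.17); print(k.sum(),np.nanpercentile(X[k][:,2],[5,50,95]) if k.any() else 0)
E
```

```text
at t 76.0 tcp [ 0.5659 -0.278   0.19  ] F [-0.5  0.3 -0.1] M [0.03 0.1  0.08] grip 0.999 0.0 q [-0.55  0.27  1.19  0.    1.68  1.19]
grip t 77.0 tcp [ 0.5654 -0.2782  0.189 ] F [ 0.2 -2.  -0.5] M [-0.19  0.09 -0.1 ] grip 0.357 30.0 q [-0.55  0.27  1.19 -0.    1.68  1.19]
lift t 78.2 tcp [ 0.5653 -0.2781  0.2098] F [  3.4  -4.2 -11.1] M [-0.86 -0.48 -0.19] grip 0.356 30.0 q [-0.55  0.27  1.15 -0.    1.72  1.19]
41 [0.22619529 0.24164835 0.25447063]
```

```bash
python3 sw.py 1.571 0; python3 - <<'E'
from ikt import *
r.sleep(.2)
for z in (.2,.192,.19): r.move_linear(knob(0,z),ori(ya,0,1),feed=.03); S(str(z))
E
```

```text
1.18 t 79.1 tcp [ 0.5656 -0.3002  0.211 ] F [  1.5   2.6 -13.1] M [-0.1  -0.2   0.03] grip 0.355 30.0 q [-0.58  0.29  1.12  0.    1.73  0.77]
0.79 t 79.9 tcp [ 0.5752 -0.3227  0.2118] F [ -0.8   1.8 -11.6] M [-0.04  0.25  0.09] grip 0.356 30.0 q [-0.6   0.34  1.06 -0.    1.74  0.36]
0.39 t 80.8 tcp [ 0.5929 -0.3383  0.212 ] F [  0.5   1.8 -12.4] M [ 0.23 -0.07 -0.03] grip 0.356 30.0 q [-0.6   0.39  0.99  0.    1.76 -0.04]
0.00 t 81.6 tcp [ 0.6144 -0.3464  0.212 ] F [ -0.6   4.8 -12.6] M [ 0.76 -0.13 -0.12] grip 0.359 30.0 q [-0.59  0.45  0.92  0.    1.78 -0.42]
0.2 t 82.4 tcp [ 0.6144 -0.3464  0.201 ] F [  0.8   5.2 -10.6] M [ 0.85 -0.13 -0.07] grip 0.358 30.0 q [-0.59  0.44  0.94  0.    1.76 -0.42]
0.192 t 82.8 tcp [ 0.6145 -0.3465  0.1935] F [ 1.   5.1 -9.3] M [ 0.91 -0.01 -0.1 ] grip 0.353 30.0 q [-0.59  0.44  0.95  0.    1.74 -0.42]
0.19 t 83.1 tcp [ 0.6145 -0.3464  0.1918] F [-0.2  5.5 -9. ] M [ 0.93  0.01 -0.03] grip 0.353 30.0 q [-0.59  0.44  0.96  0.    1.74 -0.42]
```

```bash
python3 - <<'E'
from place import *
r.move_gripper(1.0); r.sleep(.3); S("rel")
r.move_linear(knob(0,.33)); r.sleep(.2)
c,p,X=snap("wrist"); k=cmask(p,"red")&(X[...,2]>.2)&(X[...,2]<.27)
print("knob top z",np.nanpercentile(X[k][:,2],[50,90])); q=np.argwhere(k).mean(0); print("px",q)
r.move_to([.40,-.15,.35],ori(0,0,1)); r.sleep(.3)
c,p,X=snap("side"); cv2.imwrite("pics/end.png",p[:,:,::-1])
E
```

```text
rel t 84.4 tcp [ 0.6147 -0.3469  0.19  ] F [0.3 0.3 0.6] M [-0.06  0.06 -0.02] grip 0.999 0.0 q [-0.59  0.45  0.96  0.    1.74 -0.43]
knob top z [0.23252721 0.23358558]
px [190.06878981 257.82802548]
```

View pics/end.png

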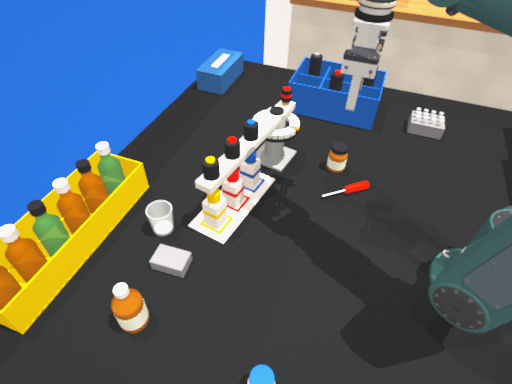

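The final view shows the three bottles upright under the sensors at (215,208), (235,185) and (252,170). The knob is home at (287,93), its top at 0.2325 m, and the arm is clear.

```bash
python3 -c "
from bench import r
print(r.close_job())"
```

```text
the job is handed in; nothing more can be done
None
```

The job is handed in: the blue, red and yellow bottles stand on their own pads (within about 3 mm of centre before the head swung back), the head is back in the reading position with the plunger fully home, and I saw nothing else on the bench moved.

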